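# Refit the selector lever on a bench vacuum valve

### The job

Pick up the loose lever, fit it onto the splined spindle of the grey vacuum valve block with its bore turned to match the spindle's ribs, and push it gently down until it is fully home. Then swing the fitted lever until its arm lies over the raised white index ridge on the block, let go, and leave the bottle, the vial and the tube rack where they stand. Never force it: if it does not drop on, feel for the angle.

Things in the scene. Friction and masses are not known exactly. Their poses are not given: they have to be found in the camera images.
- valve: Grey valve block fixed to the bench, 130 (x) x 110 (y) x 45 mm high; brass hose nipples on both y sides (out to 86 mm from the middle, 22 mm up). Origin: centre of its underside. z up, +x from the spindle towards the index ridge. An upright steel spindle stands in the middle; it turns stiffly about z (0.15 N m), stays where left, and its rotation is NOT measured.
- seat (a point): On the spindle's axis, on its round shoulder (34 mm across) where a fully home lever's underside rests: 62 mm above the bench, 17 mm above the block's top. Axes as the block's; they do not turn with the spindle.
- rib_tops (a point): On the spindle's axis, 16 mm above the shoulder: flat top of three straight radial ribs that reach 12 mm from the axis, one 9 mm wide and two 5 mm wide at 120 degrees either side of it. The wide rib starts pointing somewhere 0.4 to 1.8 rad counter-clockwise from above, measured from the block's +x. The spindle's travel is -0.5 to 2.4 rad. A lever resting off-angle has its underside here.
- spindle_end (a point): Top end of the spindle, 29 mm above the shoulder, on the axis. The round core is 14 mm across up to 23 mm above the shoulder, then tapers to 7 mm here. Off-angle, pressing the lever on the rib tops beyond about 15 N drags the spindle along as the lever is twisted; contact above 60 N between lever and valve counts as forcing it.
- ridge (a point): Centre of the top of the index ridge, a raised white bar 28 x 8 x 5 mm on the block's top, 48 mm from the spindle's axis along the block's +x. The fitted lever's arm is to point over it.
- lever: Loose lever, about 160 g, lying on the bench the way up it is fitted. Aluminium hub 34 x 34 mm square, 36 mm high, flat sides (grip across y; the arm leaves on +x). Through bore 16 mm across with three slots out to 13 mm: a 10.5 mm one towards +x, 6.5 mm ones at 120 degrees either side. Fits one way only, 0.08 rad play. Origin: bore axis at the hub's underside, z up, +x along the arm.
- hub_top (a point): Bore axis at the hub's top face, 36 mm above the lever's origin.
- lever_tip (a point): End of the lever's round black grip, 110 mm from the bore's axis along the lever's +x, 9 mm above the hub's underside. The grip is 18 mm across, from 62 to 110 mm; the flat arm before it is 14 mm wide, 5 to 13 mm above the underside.
- reagent_bottle: Bystander: amber jar with black cap, 54 mm across, 95 mm high. Origin at the centre of its underside.
- vial: Bystander: small white capped vial, 28 mm across, 55 mm high. Origin at the centre of its underside.
- tube_rack: Bystander: green rack of capped tubes, 74 x 118 x 67 mm high. Origin at the centre of its underside.
Mind the look-alikes: they are no part of the job. Several things have the shape of the valve; the one meant has the colours described above.

How it is judged:
By the outcome, as a careful person would: the job done as asked, in the order asked, and still so for the second after the job is handed in, with the robot touching nothing.
It also fails if it takes over 72 s, if anything falls off the work surface, if the arm or the gripper's body presses on something with over 40 N, if the wrist force passes 120 N, or if a joint passes its speed limit or range.

### The arm

A 7-joint arm with a two-finger parallel gripper is mounted at the origin on the work surface. World frame = base frame: x ahead of the robot, y to its left, z up, the work surface at z = 0. Lengths are in m, angles in rad, forces in N, time in s.
With the tool pointing down it reaches from about 0.425 to 0.875 m from the base axis. Payload 4.7 kg.
Tool frame: the origin (TCP) lies at the very end of the fingers, on their centre line; the grasp point (between the pads) lies 19 mm behind it; z points along the fingers, y is the line along which they close (so a half turn about z gives the same grasp; the last joint's range is limited). The gripper opens to 87 mm and grips with 3 to 60 N. Pads are 19 mm wide; open, the fingers measure 117 mm over their backs; the gripper's body (75 mm by 190 mm) begins 51 mm behind the grasp point.
Start: joints at [-1.157, 0.321, -0.07, 1.45, 0.023, 1.371, -0.057], TCP at [0.253, 0.599, 0.197] pointing down, gripper open.
Joint ranges: [-2.86, 2.86], [-0.3, 2.09], [-1.38, 1.24], [0.06, 2.45], [-1.56, 4.7], [0.09, 2.05], [-2.69, 2.69]. Speed limits (rad/s): [2.57, 2.57, 3.14, 3.14, 3.14, 3.14, 3.14].

### API

Orientations are given as a rotation vector (axis times angle).
In Python, from bench import ctrl, vision gives the robot as it stands.
- The arm moves only by the tool jog_arm, never from a script. Its argument "increments" is a list of rows, each an object of numbers: "tx", "ty", "tz": the shift along the tool's x, y, z in mm; "wx", "wy", "wz": the turn, a rotation vector about the tool's x, y, z in rad; "gripper": the opening, from 0 (shut) to 1 (fully open). In form: [{"tx": .., "ty": .., "tz": .., "wx": .., "wy": .., "wz": .., "gripper": ..}, ...]. A call has exactly 5 rows; each row is the pose to reach, as a shift and turn from the pose commanded when the call began, along the tool's axes at that moment; what a row does not reach only later rows make up. A row lasts 1/12 s, in which the tool goes at most 41.7 mm and 7.16 degrees, less where a joint would pass 70% of its speed; a pose out of reach is approached as far as the arm can. A call with a gripper value outside its range is refused whole. The fingers move at their own pace and stop on an object; "grip_force" is the grip in N (left out, the last holds). Time passes only in rows, so rows that repeat a pose let the fingers close, or fill a call up. It gives the time, the measured TCP pose, the force, the opening and the grip force at its end, in the units of the state.
- ctrl.get_state(): the state, without advancing time (a new reading comes with each control period).
- vision.get_image(name): name is "scene" or "top" or "wrist"; returns a dict with "color" (400x640x3 uint8, blue, green, red), "fx", "fy", "cx", "cy" (pixels), "k1" (the pictures are not rectified: a ray, as slopes to the right and down, at radius r is drawn at 1 + k1 r^2 times it, then the intrinsics apply), "extrinsics" (4x4, takes a point from world to camera coordinates). Camera axes: x right, y down, z forward; pixel columns grow to the right and rows downward; lengths in m; the calibration is good to about 2 mm. A picture is of the moment at which its call begins. There is no depth.
- ctrl.close_job(): hands the job in; it is judged then, once.
Trained networks look in the newest picture that a camera, given by its name, has taken for a name from the list of things; names that differ only in an ending like _2 or _b are one class to them, and where a whole thing is asked for, a point or a joint stands for the part that bears it (a point fixed in the world has none). Each returns a list of dicts, best first, with "conf" (0 to 1); they miss things now and then, are a little off and sometimes report something else, mostly with a low value. They report only what shows in the picture. A call takes as long as a camera call. They do not tell look-alikes from the thing itself.
- vision.spot_in(camera, thing): "bbox" ([left, top, right, bottom] in pixels, round what is visible of it).
The state is a dict: "time": time; "joint_positions": joint angles; "qd": joint speeds; "joint_torque": joint torques, N m; "position": TCP position; "tool_rot": TCP orientation; "ft_force": force on the tool from outside, world axes, zero at the start; "torque": the same for the moment, N m; "grip_width": opening from 0.0 (shut) to 1.0 (fully open); "grip_force": force on a finger pad.
Only numpy, scipy, OpenCV 4.12 (cv2) and the standard library are available. Lean on these libraries where they do the work, as an engineer would, in place of code of your own. Each camera call takes 0.05 s, during which the arm holds its last target. There are 200 camera calls.

## Working session

There is one attempt and no reset: what is moved stays moved. The work goes in short steps, Python scripts to look and compute and a tool call to move; the robot and the scene stay as the last step left them, time stands still between calls to the robot, and variables do not carry over. Pictures are saved under pics/ and viewed, at most 10 in all, crops included, and the job is handed in when it is done.

Besides the shell and the picture viewer there is one more tool, called as name([rows], argument=value, ...), one row to a line, values as JSON. jog_arm: Moves the arm, as the interface text tells. Its arguments: {"type":"object","properties":{"increments":{"type":"array"},"grip_force":{"type":"number"}},"required":["increments"]}

```bash
mkdir -p pics; ls; python3 - <<'E'
from bench import ctrl, vision
import cv2,numpy as np
ims=[vision.get_image(n) for n in("scene","top")]
for n,i in zip(("scene","top"),ims):
    cv2.imwrite(f"pics/{n}1.png",i["color"])
    print(n,i["fx"],i["fy"],i["cx"],i["cy"],i["k1"],np.round(i["extrinsics"],4).tolist())
for c in("scene","top"):
  for t in("valve","lever","rib_tops","ridge","hub_top","lever_tip","reagent_bottle","vial","tube_rack"):
    print(c,t,[(np.round(d["bbox"]).astype(int).tolist(),round(d["conf"],2)) for d in vision.spot_in(c,t)][:4])
s=ctrl.get_state();print(s)
E
```

```text
pics
scene 519.4212814317791 519.4212814317791 321.32263182343826 200.23859514965156 -0.10449705282799075 [[-0.7864, 0.6177, -0.0008, 0.4707], [0.4352, 0.5531, -0.7104, -0.1879], [-0.4384, -0.5591, -0.7038, 1.3964], [0.0, 0.0, 0.0, 1.0]]
top 406.8106581536238 406.8106581536238 317.6427028361106 195.13754125007566 -0.0498389987880496 [[-0.1148, -0.9934, 0.005, 0.0451], [-0.9728, 0.1114, -0.2033, 0.5623], [0.2014, -0.0282, -0.9791, 0.7949], [0.0, 0.0, 0.0, 1.0]]
scene valve [([348, 132, 410, 179], 0.96), ([426, 210, 505, 277], 0.82), ([336, 243, 418, 328], 0.68)]
scene lever [([280, 157, 319, 198], 0.72)]
scene rib_tops [([431, 209, 504, 274], 0.96), ([338, 246, 423, 327], 0.69), ([343, 130, 412, 178], 0.6)]
scene ridge [([424, 211, 503, 273], 0.84), ([345, 126, 410, 180], 0.75), ([339, 245, 421, 326], 0.67)]
scene hub_top [([283, 156, 321, 200], 0.89)]
scene lever_tip [([278, 156, 321, 199], 0.93)]
scene reagent_bottle [([295, 298, 326, 345], 0.91)]
scene vial [([199, 211, 218, 232], 0.8)]
scene tube_rack [([216, 238, 285, 306], 0.87)]
top valve [([171, 258, 256, 334], 0.82), ([183, 1
[... 518 characters left out ...]
{'time': 1.0, 'joint_positions': array([-1.15691256,  0.32093953, -0.07010622,  1.45049236,  0.02262167,
        1.37084228, -0.0569115 ]), 'qd': array([-0.0004674 ,  0.00053529,  0.00039433, -0.00046626,  0.00090161,
       -0.00087116,  0.00123261]), 'joint_torque': array([-1.27711763e-03, -4.91108501e+01, -4.03837664e-01, -3.12786055e+01,
       -6.35572546e-02,  3.35175369e-02,  2.22927213e-05]), 'position': array([0.25302635, 0.59874368, 0.19662973]), 'tool_rot': array([6.23761106e-01, 3.07895853e+00, 1.44743020e-04]), 'ft_force': array([-0.38948627,  0.54326111, -0.50535343]), 'torque': array([ 0.04054647,  0.04226194, -0.03618103]), 'grip_force': 0.0, 'grip_width': 0.9974934893594101}
```

```bash
python3 - <<'E'
import cv2,numpy as np
a=cv2.imread("pics/top1.png")[70:350,150:440]
b=cv2.imread("pics/scene1.png")[120:350,190:520]
cv2.imwrite("pics/topc.png",cv2.resize(a,None,fx=2.1,fy=2.1,interpolation=3))
cv2.imwrite("pics/scenec.png",cv2.resize(b,None,fx=2.4,fy=2.4,interpolation=3))
E
```

```text
(no output)
```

View pics/topc.png

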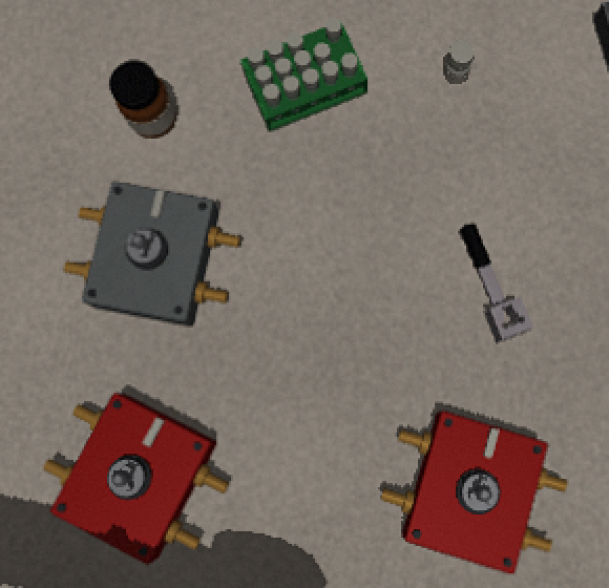

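View pics/scenec.png

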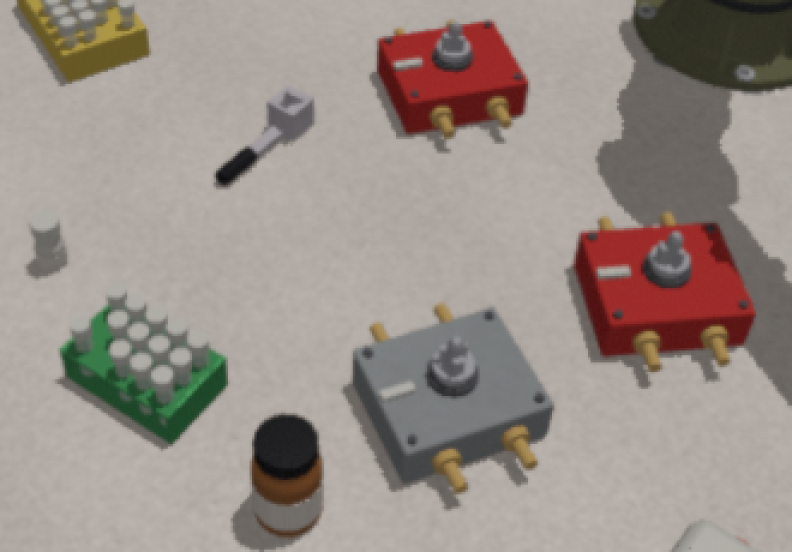

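The grey block is the valve, at top px (220,188). The two red blocks at (211,297) and (378,303) are look-alikes in the wrong colour. There is one lever, with its hub at about (394,220) and tip at (371,178). The enlarged crops confirm this.

```bash
cat >h.py <<'E'
import numpy as np,cv2
from scipy.spatial.transform import Rotation as R
from bench import ctrl,vision
def K(i): return np.array([[i["fx"],0,i["cx"]],[0,i["fy"],i["cy"]],[0,0,1.]]),np.array([i["k1"],0,0,0.])
def toworld(i,px,z):
    k,d=K(i); E=np.array(i["extrinsics"]); px=np.array(px,float).reshape(-1,1,2)
    n=cv2.undistortPoints(px,k,d).reshape(-1,2); r=np.c_[n,np.ones(len(n))]@E[:3,:3]; c=-E[:3,:3].T@E[:3,3]
    z=np.broadcast_to(z,len(n)); return c+r*((z-c[2])/r[:,2])[:,None]
def topix(i,P):
    k,d=K(i); E=np.array(i["extrinsics"])
    return cv2.projectPoints(np.array(P,float).reshape(-1,1,3),cv2.Rodrigues(E[:3,:3])[0],E[:3,3],k,d)[0].reshape(-1,2)
def tool(): s=ctrl.get_state(); return np.array(s["position"]),R.from_rotvec(s["tool_rot"])
def delta(P,yaw):
    "tool-frame shift mm and turn to reach TCP P pointing down, tool y axis at yaw (mod pi)"
    p,r=tool(); best=None
    for y in (yaw,yaw+np.pi):
        yv=np.array([np.cos(y),np.sin(y),0]); zv=np.array([0,0,-1.]); T=R.from_matrix(np.c_[np.cross(yv,zv),yv,zv])
        w=(r.inv()*T).as_rotvec()
        if best is None or np.linalg.norm(w)<np.linalg.norm(best): best=w
    return np.round(r.inv().apply(np.array(P)-p)*1000,1),np.round(best,3)
E
python3 - <<'E'
from h import *
t=vision.get_image("top");s=vision.get_image("scene")
T=lambda p:np.array(p)/2.1+[150,70]
S=lambda p:np.array(p)/2.4+[190,120]
for n,i,sc,rd,f in(("top",t,[(116,189),(202,206),(178,310),(91,294)],(157,203),T),("scene",s,[(412,440),(368,352),(489,316),(540,397)],(397,390),S)):
    w=toworld(i,f(sc),.045); r=toworld(i,f([rd]),.05)[0]; c=w.mean(0); print(n,np.round(w[:,:2],4).tolist(),"c",c,"ridge",r,"yaw r",np.arctan2(*(r-c)[1::-1]),"yaw s",np.arctan2(*((w[0]+w[1]-w[2]-w[3])[1::-1])))
# hub top corners
h=toworld(t,T([(484,306),(515,294),(531,328),(499,342)]),.036);print("hub",h[:,:2],h.mean(0)[:2])
print("tip",toworld(t,T([(467,228)]),.018))
h=toworld(s,S([(269,98),(290,90),(314,102),(292,113)]),.036);print("hub s",h.mean(0)[:2]);print(toworld(s,S([(221,178)]),.012))
for n,p,z in(("bottle",(132,80),.095),("vial",(460,50),.055),("rack",(307,78),.06)):print(n,toworld(t,T([p]),z))
E
```

```text
top [[0.6716, 0.2138], [0.6432, 0.1266], [0.5382, 0.1591], [0.5644, 0.2454]] c [0.60436175 0.18623499 0.045     ] ridge [0.6501795  0.17149818 0.05      ] yaw r -0.3111898367886311 yaw s -0.29359559618339987
scene [[0.671, 0.2126], [0.6429, 0.1262], [0.5392, 0.1598], [0.565, 0.2453]] c [0.6045244  0.18596898 0.045     ] ridge [0.65179596 0.1722772  0.05      ] yaw r -0.2819260849239769 yaw s -0.3061420098077884
hub [[ 0.50850024 -0.14804858]
 [ 0.51709422 -0.18133299]
 [ 0.48074838 -0.19217328]
 [ 0.47046807 -0.1577917 ]] [ 0.49420273 -0.16983664]
tip [[ 0.59541539 -0.14552341  0.018     ]]
hub s [ 0.49521832 -0.17032384]
[[ 0.60145184 -0.14363851  0.012     ]]
bottle [[0.76704327 0.17921001 0.095     ]]
vial [[ 0.78032374 -0.15978171  0.055     ]]
rack [[0.76445231 0.0047099  0.06      ]]
```

```bash
python3 - <<'E'
from h import *
i=vision.get_image("wrist");E=i["extrinsics"];c=-E[:3,:3].T@E[:3,3];p,r=tool()
print(i["fx"],i["k1"],"cam in tool",r.inv().apply(c-p)," cam z in tool",r.inv().apply(E[2,:3]),"cam x in tool",r.inv().apply(E[0,:3]))
print("look",delta((0.604,0.186,0.26),1.171), "frame",np.round(r.as_matrix(),3).tolist())
E
```

```text
333.28327472889765 -0.054858142657204234 cam in tool [ 0.06736733  0.00063304 -0.18784874]  cam z in tool [-0.24896533 -0.0014538   0.96851131] cam x in tool [-2.01606268e-04  9.99998930e-01  1.44923551e-03]
look (array([-483.9, -243.6,  -63.4]), array([ 0.,  0., -0.])) frame [[-0.921, 0.389, 0.0], [0.389, 0.921, 0.0], [-0.0, 0.0, -1.0]]
```

jog_arm([
  {"tx":-33,"ty":-16,"tz":0},
  {"tx":-66,"ty":-33,"tz":0},
  {"tx":-99,"ty":-50,"tz":0},
  {"tx":-132,"ty":-66,"tz":0},
  {"tx":-165,"ty":-83,"tz":0,"gripper":1},
])

```text
validation failed for argument at $.in...
```

jog_arm([
  {"tx":-33,"ty":-16,"tz":0},
  {"tx":-66,"ty":-33,"tz":0},
  {"tx":-99,"ty":-50,"tz":0},
  {"tx":-132,"ty":-66,"tz":0},
  {"tx":-165,"ty":-83,"tz":0},
])

```text
validation failed for argument at $.in...
```

jog_arm([
  {"tx":-31,"ty":-16,"tz":0},
  {"tx":-62,"ty":-32,"tz":0},
  {"tx":-93,"ty":-48,"tz":0},
  {"tx":-124,"ty":-64,"tz":0},
  {"tx":-154,"ty":-78,"tz":0},
])

```text
validation failed for argument at $.in...
```

jog_arm([
  {"tx":-33,"ty":-16,"tz":0,"wx":0,"wy":0,"wz":0,"gripper":1},
  {"tx":-66,"ty":-33,"tz":0,"wx":0,"wy":0,"wz":0,"gripper":1},
  {"tx":-99,"ty":-50,"tz":0,"wx":0,"wy":0,"wz":0,"gripper":1},
  {"tx":-132,"ty":-66,"tz":0,"wx":0,"wy":0,"wz":0,"gripper":1},
  {"tx":-165,"ty":-83,"tz":0,"wx":0,"wy":0,"wz":0,"gripper":1},
])

```text
time: 1.57
position: [0.3737, 0.4568, 0.1967]
tool_rot: [0.623, 3.079, 0.001]
ft_force: [-0.1, -0.2, 0.0]
grip_width: 0.997
grip_force: 0.0
```

jog_arm([
  {"tx":-33,"ty":-16,"tz":0,"wx":0,"wy":0,"wz":0,"gripper":1},
  {"tx":-66,"ty":-33,"tz":0,"wx":0,"wy":0,"wz":0,"gripper":1},
  {"tx":-99,"ty":-50,"tz":0,"wx":0,"wy":0,"wz":0,"gripper":1},
  {"tx":-132,"ty":-66,"tz":0,"wx":0,"wy":0,"wz":0,"gripper":1},
  {"tx":-165,"ty":-83,"tz":0,"wx":0,"wy":0,"wz":0,"gripper":1},
])

```text
time: 1.98
position: [0.4934, 0.3161, 0.1969]
tool_rot: [0.623, 3.079, 0.001]
ft_force: [0.4, 0.2, 0.1]
grip_width: 1.002
grip_force: 0.0
```

jog_arm([
  {"tx":-31,"ty":-16,"tz":0,"wx":0,"wy":0,"wz":0,"gripper":1},
  {"tx":-62,"ty":-32,"tz":0,"wx":0,"wy":0,"wz":0,"gripper":1},
  {"tx":-93,"ty":-48,"tz":0,"wx":0,"wy":0,"wz":0,"gripper":1},
  {"tx":-124,"ty":-64,"tz":0,"wx":0,"wy":0,"wz":0,"gripper":1},
  {"tx":-154,"ty":-78,"tz":0,"wx":0,"wy":0,"wz":0,"gripper":1},
])

```text
time: 2.4
position: [0.605, 0.1837, 0.1969]
tool_rot: [0.625, 3.078, 0.0]
ft_force: [0.4, -0.1, 0.6]
grip_width: 1.002
grip_force: 0.0
```

```bash
python3 - <<'E'
from h import *
i=vision.get_image("wrist")
np.save("w1.npy",i,allow_pickle=True)
# rectified orthophoto at z=.078, world axes: x up, y left ; and whole picture
def ortho(c,z,half,n):
    u=np.linspace(half,-half,n); X,Y=np.meshgrid(u,u,indexing="ij")
    P=np.stack([c[0]+X,c[1]+Y,np.full_like(X,z)],-1).reshape(-1,3)
    m=topix(i,P).reshape(n,n,2).astype(np.float32); return cv2.remap(i["color"],m,None,cv2.INTER_CUBIC)
a=ortho((.6045,.186),.078,.025,400); b=ortho((.6045,.186),.045,.09,400)
cv2.imwrite("pics/w1.png",np.hstack([a,b]))
E
```

```text
(no output)
```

View pics/w1.png

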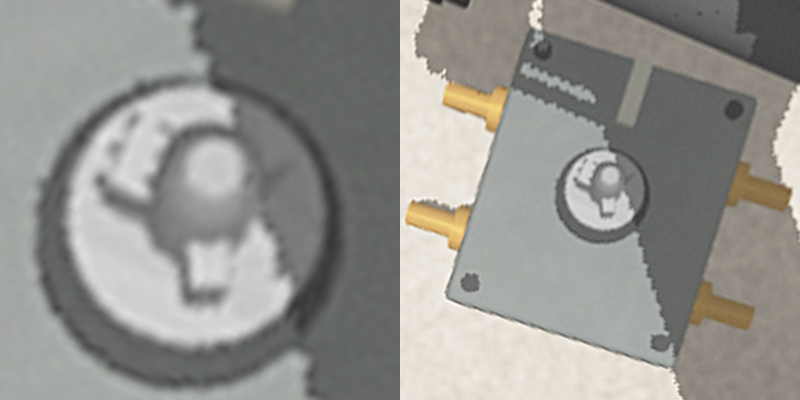

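The wide rib points up-left in the orthophoto, towards (117,152). The narrow ribs point down, towards (205,290), and right, towards (280,165). That puts the wide rib at world yaw about 1.05, which is block 1.35 and inside the stated range. Next I go to the lever.

jog_arm([
  {"tx":-4,"ty":-37,"tz":0,"wx":0,"wy":0,"wz":0,"gripper":1},
  {"tx":-7,"ty":-74,"tz":0,"wx":0,"wy":0,"wz":0,"gripper":1},
  {"tx":-11,"ty":-111,"tz":0,"wx":0,"wy":0,"wz":0,"gripper":1},
  {"tx":-14,"ty":-148,"tz":0,"wx":0,"wy":0,"wz":0,"gripper":1},
  {"tx":-18,"ty":-184,"tz":0,"wx":0,"wy":0,"wz":0,"gripper":1},
])

```text
time: 2.87
position: [0.548, 0.0076, 0.1967]
tool_rot: [0.624, 3.079, 0.0]
ft_force: [0.6, 0.3, 0.3]
grip_width: 1.001
grip_force: 0.0
```

jog_arm([
  {"tx":-4,"ty":-37,"tz":0,"wx":0,"wy":0,"wz":0,"gripper":1},
  {"tx":-7,"ty":-74,"tz":0,"wx":0,"wy":0,"wz":0,"gripper":1},
  {"tx":-11,"ty":-111,"tz":0,"wx":0,"wy":0,"wz":0,"gripper":1},
  {"tx":-14,"ty":-148,"tz":0,"wx":0,"wy":0,"wz":0,"gripper":1},
  {"tx":-18,"ty":-184,"tz":0,"wx":0,"wy":0,"wz":0,"gripper":1},
])

```text
time: 3.28
position: [0.4929, -0.1689, 0.1969]
tool_rot: [0.624, 3.078, 0.001]
ft_force: [-0.5, -0.6, 0.4]
grip_width: 0.998
grip_force: 0.0
```

jog_arm([
  {"tx":0,"ty":0,"tz":4,"wx":0,"wy":0,"wz":0.124,"gripper":1},
  {"tx":0,"ty":0,"tz":8,"wx":0,"wy":0,"wz":0.248,"gripper":1},
  {"tx":0,"ty":0,"tz":12,"wx":0,"wy":0,"wz":0.372,"gripper":1},
  {"tx":0,"ty":0,"tz":16,"wx":0,"wy":0,"wz":0.496,"gripper":1},
  {"tx":0,"ty":0,"tz":20,"wx":0,"wy":0,"wz":0.62,"gripper":1},
])

```text
time: 3.7
position: [0.4938, -0.1673, 0.1765]
tool_rot: [1.542, 2.737, 0.001]
ft_force: [-0.1, 0.1, 0.0]
grip_width: 1.002
grip_force: 0.0
```

jog_arm([
  {"tx":0,"ty":0,"tz":4,"wx":0,"wy":0,"wz":0.124,"gripper":1},
  {"tx":0,"ty":0,"tz":8,"wx":0,"wy":0,"wz":0.248,"gripper":1},
  {"tx":0,"ty":0,"tz":12,"wx":0,"wy":0,"wz":0.372,"gripper":1},
  {"tx":0,"ty":0,"tz":16,"wx":0,"wy":0,"wz":0.496,"gripper":1},
  {"tx":0,"ty":0,"tz":20,"wx":0,"wy":0,"wz":0.62,"gripper":1},
])

```text
time: 4.12
position: [0.4939, -0.1672, 0.1565]
tool_rot: [2.303, 2.136, 0.001]
ft_force: [0.2, -0.5, -0.7]
grip_width: 1.0
grip_force: 0.0
```

jog_arm([
  {"tx":0,"ty":0,"tz":4,"wx":0,"wy":0,"wz":0.124,"gripper":1},
  {"tx":0,"ty":0,"tz":8,"wx":0,"wy":0,"wz":0.248,"gripper":1},
  {"tx":0,"ty":0,"tz":12,"wx":0,"wy":0,"wz":0.372,"gripper":1},
  {"tx":0,"ty":0,"tz":16,"wx":0,"wy":0,"wz":0.496,"gripper":1},
  {"tx":0,"ty":0,"tz":20,"wx":0,"wy":0,"wz":0.62,"gripper":1},
])

```text
time: 4.53
position: [0.4939, -0.1671, 0.1365]
tool_rot: [2.845, 1.332, 0.001]
ft_force: [-1.1, -0.0, -0.1]
grip_width: 1.001
grip_force: 0.0
```

jog_arm([
  {"tx":0,"ty":0,"tz":4,"wx":0,"wy":0,"wz":0.124,"gripper":1},
  {"tx":0,"ty":0,"tz":8,"wx":0,"wy":0,"wz":0.248,"gripper":1},
  {"tx":0,"ty":0,"tz":12,"wx":0,"wy":0,"wz":0.372,"gripper":1},
  {"tx":0,"ty":0,"tz":16,"wx":0,"wy":0,"wz":0.496,"gripper":1},
  {"tx":0,"ty":0,"tz":20,"wx":0,"wy":0,"wz":0.62,"gripper":1},
])

```text
time: 4.95
position: [0.4939, -0.1671, 0.1165]
tool_rot: [-3.116, -0.401, -0.001]
ft_force: [0.7, 0.7, -0.4]
grip_width: 0.999
grip_force: 0.0
```

```bash
cat >>h.py <<'E'
def ortho(i,c,z,half,n):
    u=np.linspace(half,-half,n); X,Y=np.meshgrid(u,u,indexing="ij")
    P=np.stack([c[0]+X,c[1]+Y,np.full_like(X,z)],-1).reshape(-1,3)
    return cv2.remap(i["color"],topix(i,P).reshape(n,n,2).astype(np.float32),None,cv2.INTER_CUBIC)
E
python3 - <<'E'
from h import *
i=vision.get_image("wrist")
a=ortho(i,(.495,-.170),.036,.03,400); b=ortho(i,(.545,-.157),.009,.08,400)
cv2.imwrite("pics/w2.png",np.hstack([a,b])); print(delta((.495,-.170,.008),-1.32))
E
```

```text
(array([  0.9,   3.3, 107.7]), array([-0.   ,  0.001, -0.001]))
```

View pics/w2.png

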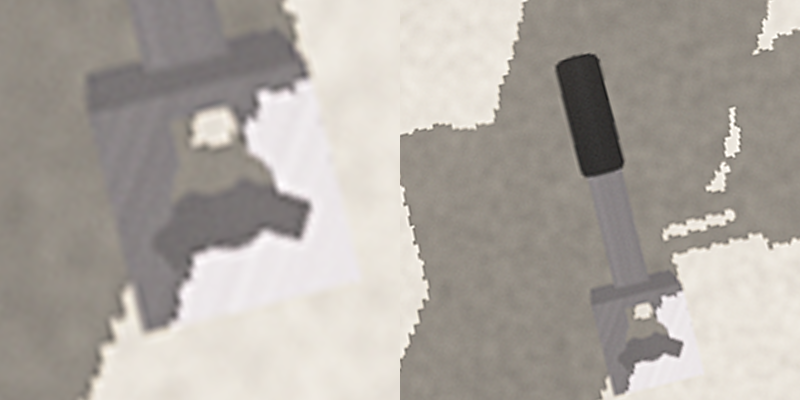

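The hub-top corners in the left view are about (90,110), (308,75), (358,280) and (145,330). That puts the bore at roughly (0.495,-0.172) with yaw 0.245. Next I descend and grip.

jog_arm([
  {"tx":0,"ty":3,"tz":21,"wx":0,"wy":0,"wz":0.01,"gripper":1},
  {"tx":0,"ty":5,"tz":43,"wx":0,"wy":0,"wz":0.01,"gripper":1},
  {"tx":0,"ty":5,"tz":66,"wx":0,"wy":0,"wz":0.01,"gripper":1},
  {"tx":0,"ty":5,"tz":88,"wx":0,"wy":0,"wz":0.01,"gripper":1},
  {"tx":0,"ty":5,"tz":107,"wx":0,"wy":0,"wz":0.01,"gripper":1},
])

```text
time: 5.42
position: [0.4949, -0.1718, 0.0084]
tool_rot: [-3.116, -0.399, 0.0]
ft_force: [0.4, -0.1, 0.9]
grip_width: 0.999
grip_force: 0.0
```

jog_arm([
  {"tx":0,"ty":0,"tz":0,"wx":0,"wy":0,"wz":0,"gripper":0},
  {"tx":0,"ty":0,"tz":0,"wx":0,"wy":0,"wz":0,"gripper":0},
  {"tx":0,"ty":0,"tz":0,"wx":0,"wy":0,"wz":0,"gripper":0},
  {"tx":0,"ty":0,"tz":0,"wx":0,"wy":0,"wz":0,"gripper":0},
  {"tx":0,"ty":0,"tz":0,"wx":0,"wy":0,"wz":0,"gripper":0},
], grip_force=40)

```text
time: 5.83
position: [0.4964, -0.1724, 0.011]
tool_rot: [3.116, 0.395, 0.004]
ft_force: [0.7, -0.7, -0.1]
grip_width: 0.709
grip_force: 0.0
```

jog_arm([
  {"tx":0,"ty":0,"tz":0,"wx":0,"wy":0,"wz":0,"gripper":0},
  {"tx":0,"ty":0,"tz":0,"wx":0,"wy":0,"wz":0,"gripper":0},
  {"tx":0,"ty":0,"tz":0,"wx":0,"wy":0,"wz":0,"gripper":0},
  {"tx":0,"ty":0,"tz":0,"wx":0,"wy":0,"wz":0,"gripper":0},
  {"tx":0,"ty":0,"tz":0,"wx":0,"wy":0,"wz":0,"gripper":0},
], grip_force=40)

```text
time: 6.25
position: [0.4959, -0.1727, 0.0104]
tool_rot: [3.116, 0.394, 0.002]
ft_force: [-1.5, -3.8, 7.5]
grip_width: 0.328
grip_force: 5.4
```

jog_arm([
  {"tx":0,"ty":0,"tz":0,"wx":0,"wy":0,"wz":0,"gripper":0},
  {"tx":0,"ty":0,"tz":0,"wx":0,"wy":0,"wz":0,"gripper":0},
  {"tx":0,"ty":0,"tz":0,"wx":0,"wy":0,"wz":0,"gripper":0},
  {"tx":0,"ty":0,"tz":0,"wx":0,"wy":0,"wz":0,"gripper":0},
  {"tx":0,"ty":0,"tz":0,"wx":0,"wy":0,"wz":0,"gripper":0},
], grip_force=40)

```text
time: 6.67
position: [0.4979, -0.1758, 0.0123]
tool_rot: [3.112, 0.392, 0.009]
ft_force: [1.2, -2.5, 2.4]
grip_width: 0.028
grip_force: 0.1
```

```bash
python3 - <<'E'
from h import *
i=vision.get_image("wrist")
cv2.imwrite("pics/w3.png",i["color"]);s=ctrl.get_state();print(s["grip_width"],s["grip_force"],s["ft_force"],s["torque"],s["position"],s["tool_rot"])
E
```

```text
0.019137679888424335 0.0 [1.01421612 0.11289581 0.09636985] [-0.05707607  0.1635866  -0.02276877] [ 0.49670367 -0.17412723  0.01119888] [3.11491314 0.39203317 0.00524966]
```

View pics/w3.png

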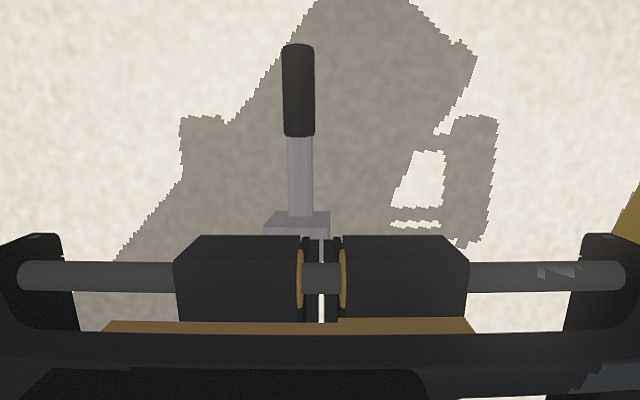

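The fingers shut on nothing. The hub at about (297,220) sits ahead of the fingers and to their left, so it slipped out. I'll open, rise and measure again.

jog_arm([
  {"tx":0,"ty":0,"tz":0,"wx":0,"wy":0,"wz":0,"gripper":0},
  {"tx":0,"ty":0,"tz":-30,"wx":0,"wy":0,"wz":0,"gripper":0},
  {"tx":0,"ty":0,"tz":-60,"wx":0,"wy":0,"wz":0,"gripper":1},
  {"tx":0,"ty":0,"tz":-85,"wx":0,"wy":0,"wz":0,"gripper":1},
  {"tx":0,"ty":0,"tz":-110,"wx":0,"wy":0,"wz":0,"gripper":1},
])

```text
time: 7.13
position: [0.4943, -0.1713, 0.1201]
tool_rot: [-3.115, -0.395, 0.002]
ft_force: [0.8, 0.2, 0.7]
grip_width: 0.15
grip_force: 0.0
```

jog_arm([
  {"tx":0,"ty":0,"tz":0,"wx":0,"wy":0,"wz":0,"gripper":1},
  {"tx":0,"ty":0,"tz":0,"wx":0,"wy":0,"wz":0,"gripper":1},
  {"tx":0,"ty":0,"tz":0,"wx":0,"wy":0,"wz":0,"gripper":1},
  {"tx":0,"ty":0,"tz":0,"wx":0,"wy":0,"wz":0,"gripper":1},
  {"tx":0,"ty":0,"tz":0,"wx":0,"wy":0,"wz":0,"gripper":1},
])

```text
time: 7.55
position: [0.494, -0.1718, 0.118]
tool_rot: [-3.116, -0.395, 0.004]
ft_force: [-0.5, 0.4, -0.2]
grip_width: 0.526
grip_force: 0.0
```

```bash
python3 - <<'E'
from h import *
i=vision.get_image("wrist")
p,r=tool();print(p,r.as_rotvec(),ctrl.get_state()["grip_width"])
m=i["color"].copy()
g=topix(i,[(p+r.apply([0,0,.1])),p,p+r.apply([0,.0435,-.019]),p+r.apply([0,-.0435,-.019])]);print(g)
for q in g: cv2.circle(m,tuple(int(v) for v in q),4,(0,0,255),1)
a=ortho(i,(.51,-.170),.036,.05,400)
cv2.imwrite("pics/w4.png",np.hstack([m[:,40:440],a]))
E
```

```text
[ 0.49417551 -0.17191855  0.11825397] [-3.11615701 -0.39443173  0.00385175] 0.5703923983394413
[[321.06242926 201.50413773]
 [321.29367473 240.31664313]
 [401.39412416 252.20630846]
 [241.29697282 252.27062621]]
```

View pics/w4.png

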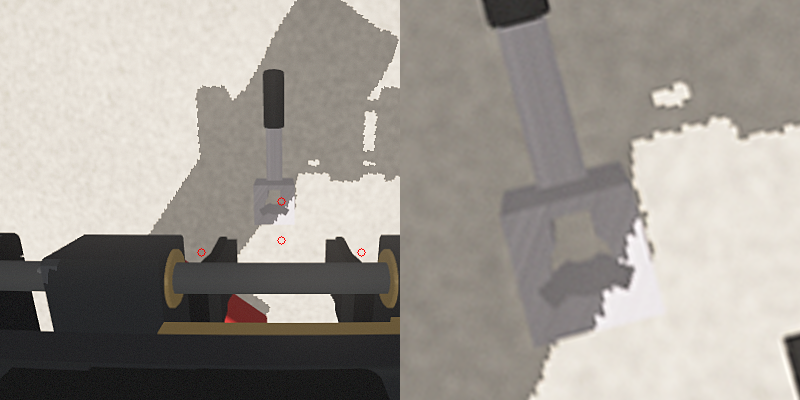

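```bash
python3 - <<'E'
from h import *
i=vision.get_image("wrist");p,r=tool()
def T(p,r): M=np.eye(4);M[:3,:3]=r.as_matrix();M[:3,3]=p;return M
E0=i["extrinsics"]; CT=E0@T(p,r) # tool->cam
j=dict(i); j["extrinsics"]=CT@np.linalg.inv(T(np.array([ 0.49670367,-0.17412723,0.01119888]),R.from_rotvec([3.11491314,0.39203317,0.00524966])))
def corners(c,y): 
    d=np.array([np.cos(y),np.sin(y),0]);n=np.array([-d[1],d[0],0]);o=np.array([*c,0])
    return [o+d*a*.017+n*b*.017+[0,0,z] for z in(.036,0) for a,b in((1,1),(1,-1),(-1,-1),(-1,1))]+[o+d*.11+[0,0,.009]]
for k,n in((j,"w3"),(i,"w4")): print(n,np.round(topix(k,corners((.494,-.166),.23))).astype(int).tolist())
t=vision.get_image("top");a=cv2.resize(t["color"][160:250,350:430],None,fx=5,fy=5,interpolation=3)
s=vision.get_image("scene");b=cv2.resize(s["color"][145:210,270:330],(415,450),interpolation=3)
cv2.imwrite("pics/t5.png",np.hstack([a,b]))
print("exp top",topix(t,corners((.494,-.166),.23)).round(1).tolist())
E
```

```text
w3 [[272, 226], [339, 227], [336, 287], [273, 286], [280, 208], [335, 209], [334, 261], [281, 260], [309, 43]]
w4 [[294, 184], [335, 185], [334, 225], [294, 224], [297, 177], [333, 178], [332, 213], [297, 213], [317, 70]]
exp top [[379.5, 216.7], [394.2, 211.4], [400.2, 226.2], [385.3, 231.6], [377.0, 219.1], [391.1, 214.0], [396.8, 228.3], [382.6, 233.5], [369.4, 177.3]]
```

View pics/t5.png

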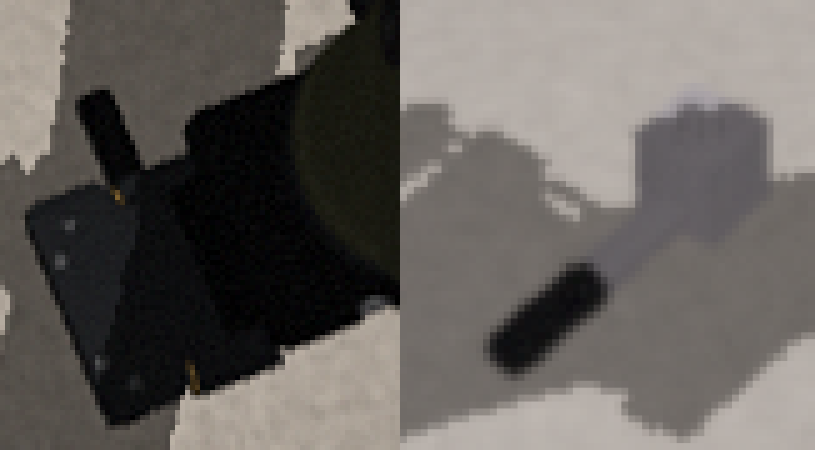

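```bash
python3 - <<'E'
from h import *
s=ctrl.get_state();print(s["position"],s["grip_width"],delta((.494,-.166,.0035),-1.323))
E
```

```text
[ 0.49472059 -0.17214827  0.11893697] 0.7103110091641962 (array([  1. ,  -6.1, 115.4]), array([-0.   ,  0.001,  0.004]))
```

jog_arm([
  {"tx":0,"ty":-6,"tz":0,"wx":0,"wy":0,"wz":0,"gripper":1},
  {"tx":0,"ty":-6,"tz":10,"wx":0,"wy":0,"wz":0,"gripper":1},
  {"tx":0,"ty":-6,"tz":20,"wx":0,"wy":0,"wz":0,"gripper":1},
  {"tx":0,"ty":-6,"tz":40,"wx":0,"wy":0,"wz":0,"gripper":1},
  {"tx":0,"ty":-6,"tz":60,"wx":0,"wy":0,"wz":0,"gripper":1},
])

```text
time: 8.17
position: [0.4938, -0.1663, 0.0584]
tool_rot: [3.117, 0.395, 0.001]
ft_force: [-0.2, -0.4, -0.4]
grip_width: 0.986
grip_force: 0.0
```

jog_arm([
  {"tx":0,"ty":0,"tz":18,"wx":0,"wy":0,"wz":0,"gripper":1},
  {"tx":0,"ty":0,"tz":36,"wx":0,"wy":0,"wz":0,"gripper":1},
  {"tx":0,"ty":0,"tz":50,"wx":0,"wy":0,"wz":0,"gripper":1},
  {"tx":0,"ty":0,"tz":54,"wx":0,"wy":0,"wz":0,"gripper":0.6},
  {"tx":0,"ty":0,"tz":54,"wx":0,"wy":0,"wz":0,"gripper":0.6},
], grip_force=15)

```text
time: 8.58
position: [0.4919, -0.1661, 0.0037]
tool_rot: [-3.116, -0.394, 0.006]
ft_force: [0.1, 0.7, -0.2]
grip_width: 0.92
grip_force: 0.0
```

jog_arm([
  {"tx":0,"ty":0,"tz":0,"wx":0,"wy":0,"wz":0,"gripper":0.45},
  {"tx":0,"ty":0,"tz":0,"wx":0,"wy":0,"wz":0,"gripper":0.45},
  {"tx":0,"ty":0,"tz":0,"wx":0,"wy":0,"wz":0,"gripper":0.45},
  {"tx":0,"ty":0,"tz":0,"wx":0,"wy":0,"wz":0,"gripper":0.45},
  {"tx":0,"ty":0,"tz":0,"wx":0,"wy":0,"wz":0,"gripper":0.45},
], grip_force=15)

```text
time: 9.0
position: [0.4942, -0.1664, 0.0062]
tool_rot: [3.117, 0.395, 0.002]
ft_force: [0.5, 0.3, 0.6]
grip_width: 0.551
grip_force: 0.0
```

```bash
python3 - <<'E'
from h import *
i=vision.get_image("wrist");p,r=tool();print(p,ctrl.get_state()["grip_width"])
cv2.imwrite("pics/w6.png",cv2.resize(i["color"][130:350,200:450],None,fx=3,fy=2.7,interpolation=3))
E
```

```text
[ 0.49403135 -0.16638526  0.00603698] 0.5171408416502636
```

View pics/w6.png

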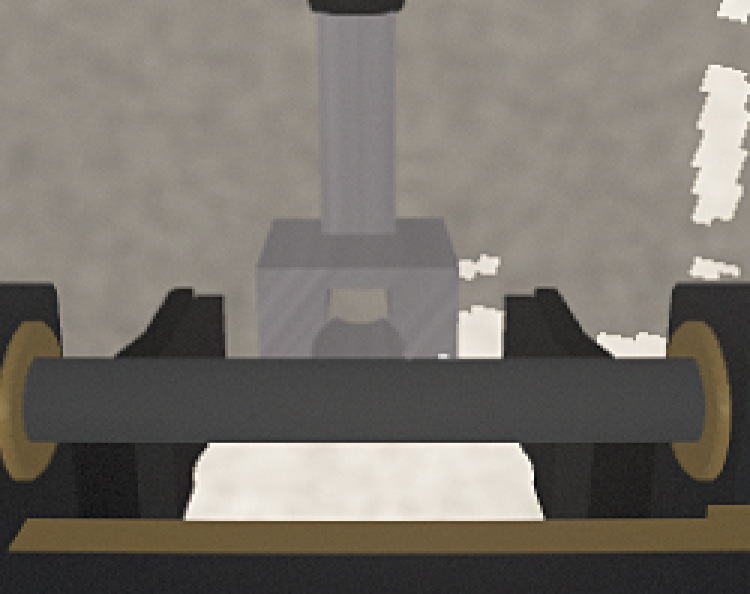

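Fingers now straddle the hub: its front edge runs (258–458, 268) and the fingers are at x 225 and 505. Next I close gradually.

jog_arm([
  {"tx":0,"ty":0,"tz":0,"wx":0,"wy":0,"wz":0,"gripper":0.3},
  {"tx":0,"ty":0,"tz":0,"wx":0,"wy":0,"wz":0,"gripper":0.3},
  {"tx":0,"ty":0,"tz":0,"wx":0,"wy":0,"wz":0,"gripper":0.3},
  {"tx":0,"ty":0,"tz":0,"wx":0,"wy":0,"wz":0,"gripper":0.3},
  {"tx":0,"ty":0,"tz":0,"wx":0,"wy":0,"wz":0,"gripper":0.3},
], grip_force=15)

```text
time: 9.47
position: [0.4937, -0.1663, 0.0057]
tool_rot: [-3.117, -0.394, -0.0]
ft_force: [-0.7, 0.4, 2.6]
grip_width: 0.386
grip_force: 15.0
```

jog_arm([
  {"tx":0,"ty":0,"tz":0,"wx":0,"wy":0,"wz":0,"gripper":0.3},
  {"tx":0,"ty":0,"tz":0,"wx":0,"wy":0,"wz":0,"gripper":0.3},
  {"tx":0,"ty":0,"tz":0,"wx":0,"wy":0,"wz":0,"gripper":0.3},
  {"tx":0,"ty":0,"tz":0,"wx":0,"wy":0,"wz":0,"gripper":0.3},
  {"tx":0,"ty":0,"tz":0,"wx":0,"wy":0,"wz":0,"gripper":0.3},
], grip_force=15)

```text
time: 9.88
position: [0.4938, -0.1663, 0.0057]
tool_rot: [-3.117, -0.395, -0.0]
ft_force: [-1.7, 0.6, 3.9]
grip_width: 0.388
grip_force: 15.0
```

jog_arm([
  {"tx":0,"ty":0,"tz":0,"wx":0,"wy":0,"wz":0,"gripper":0.3},
  {"tx":0,"ty":0,"tz":0,"wx":0,"wy":0,"wz":0,"gripper":0.3},
  {"tx":0,"ty":0,"tz":-5,"wx":0,"wy":0,"wz":0,"gripper":0.3},
  {"tx":0,"ty":0,"tz":-15,"wx":0,"wy":0,"wz":0,"gripper":0.3},
  {"tx":0,"ty":0,"tz":-30,"wx":0,"wy":0,"wz":0,"gripper":0.3},
], grip_force=25)

```text
time: 10.3
position: [0.4921, -0.1664, 0.035]
tool_rot: [-3.116, -0.394, 0.005]
ft_force: [-0.1, -0.4, -0.6]
grip_width: 0.384
grip_force: 25.0
```

jog_arm([
  {"tx":0,"ty":0,"tz":-20,"wx":0,"wy":0,"wz":0,"gripper":0.3},
  {"tx":0,"ty":0,"tz":-40,"wx":0,"wy":0,"wz":0,"gripper":0.3},
  {"tx":0,"ty":0,"tz":-60,"wx":0,"wy":0,"wz":0,"gripper":0.3},
  {"tx":0,"ty":0,"tz":-80,"wx":0,"wy":0,"wz":0,"gripper":0.3},
  {"tx":0,"ty":0,"tz":-90,"wx":0,"wy":0,"wz":0,"gripper":0.3},
], grip_force=25)

```text
time: 10.72
position: [0.4948, -0.1671, 0.1285]
tool_rot: [3.116, 0.393, 0.006]
ft_force: [1.0, -0.1, -1.0]
grip_width: 0.385
grip_force: 25.0
```

jog_arm([
  {"tx":19,"ty":-31,"tz":-2,"wx":0,"wy":0,"wz":0,"gripper":0.3},
  {"tx":38,"ty":-62,"tz":-4,"wx":0,"wy":0,"wz":0,"gripper":0.3},
  {"tx":58,"ty":-94,"tz":-6,"wx":0,"wy":0,"wz":0,"gripper":0.3},
  {"tx":78,"ty":-125,"tz":-8,"wx":0,"wy":0,"wz":0,"gripper":0.3},
  {"tx":97,"ty":-156,"tz":-10,"wx":0,"wy":0,"wz":0,"gripper":0.3},
])

```text
time: 11.13
position: [0.5488, 0.0105, 0.1356]
tool_rot: [-3.117, -0.394, -0.0]
ft_force: [0.6, -0.7, -0.6]
grip_width: 0.382
grip_force: 25.0
```

jog_arm([
  {"tx":19,"ty":-31,"tz":0,"wx":0,"wy":0,"wz":0,"gripper":0.3},
  {"tx":38,"ty":-62,"tz":0,"wx":0,"wy":0,"wz":0,"gripper":0.3},
  {"tx":58,"ty":-94,"tz":0,"wx":0,"wy":0,"wz":0,"gripper":0.3},
  {"tx":78,"ty":-125,"tz":0,"wx":0,"wy":0,"wz":0,"gripper":0.3},
  {"tx":97,"ty":-156,"tz":0,"wx":0,"wy":0,"wz":0,"gripper":0.3},
])

```text
time: 11.55
position: [0.6038, 0.1858, 0.1352]
tool_rot: [3.116, 0.395, -0.001]
ft_force: [0.5, -0.1, -0.9]
grip_width: 0.381
grip_force: 25.0
```

jog_arm([
  {"tx":0,"ty":0,"tz":0,"wx":0,"wy":0,"wz":-0.08,"gripper":0.3},
  {"tx":0,"ty":0,"tz":0,"wx":0,"wy":0,"wz":-0.16,"gripper":0.3},
  {"tx":0,"ty":0,"tz":0,"wx":0,"wy":0,"wz":-0.24,"gripper":0.3},
  {"tx":0,"ty":0,"tz":0,"wx":0,"wy":0,"wz":-0.32,"gripper":0.3},
  {"tx":0,"ty":0,"tz":0,"wx":0,"wy":0,"wz":-0.4,"gripper":0.3},
])

```text
time: 11.97
position: [0.6035, 0.1838, 0.135]
tool_rot: [2.974, 1.012, -0.002]
ft_force: [-0.3, -0.7, -1.1]
grip_width: 0.382
grip_force: 25.0
```

jog_arm([
  {"tx":0,"ty":0,"tz":0,"wx":0,"wy":0,"wz":-0.08,"gripper":0.3},
  {"tx":0,"ty":0,"tz":0,"wx":0,"wy":0,"wz":-0.16,"gripper":0.3},
  {"tx":0,"ty":0,"tz":0,"wx":0,"wy":0,"wz":-0.24,"gripper":0.3},
  {"tx":0,"ty":0,"tz":0,"wx":0,"wy":0,"wz":-0.32,"gripper":0.3},
  {"tx":0,"ty":0,"tz":0,"wx":0,"wy":0,"wz":-0.4,"gripper":0.3},
])

```text
time: 12.38
position: [0.6035, 0.1837, 0.1351]
tool_rot: [2.714, 1.582, -0.002]
ft_force: [0.6, 0.1, -1.1]
grip_width: 0.383
grip_force: 25.0
```

```bash
python3 - <<'E'
from h import *
i=vision.get_image("wrist");p,r=tool();print(p,r.as_rotvec())
print("yaw x",np.arctan2(*r.as_matrix()[1::-1,0]))
for dx in(-3,0,3):
  P=[p+r.apply(np.array(q)/1000) for q in((17+dx,17,-30.5),(17+dx,-17,-30.5),(110+dx,0,-3.5),(62+dx,0,-7.5))]
  print(dx,topix(i,P).round(1).tolist())
print(delta((.6053,.1855,.115),1.05-np.pi/2))
cv2.imwrite("pics/w7.png",cv2.resize(i["color"][10:270,180:440],None,fx=3,fy=2.3,interpolation=3))
E
```

```text
[0.60341672 0.1837272  0.1351279 ] [ 2.71118606e+00  1.58681388e+00 -1.67463469e-03]
yaw x 1.059057491952998
-3 [[354.1, 234.6], [285.9, 234.8], [319.4, 45.3], [319.7, 140.3]]
0 [[354.3, 228.9], [285.7, 229.1], [319.3, 39.1], [319.7, 134.6]]
3 [[354.4, 223.1], [285.5, 223.3], [319.3, 32.8], [319.7, 128.8]]
(array([ 2.5,  0.8, 20.1]), array([-0.   ,  0.001,  0.009]))
```

View pics/w7.png

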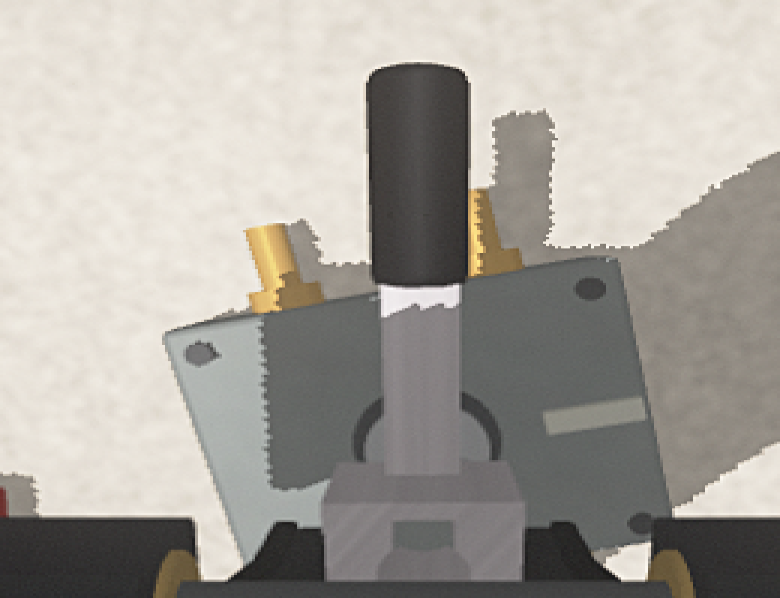

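```bash
python3 - <<'E'
from h import *
i=vision.get_image("wrist");th=np.linspace(0,6.283,200)
for c in((.6045,.186),(.6053,.1855),(.606,.185)):
  for z in(.062,.045):
    q=topix(i,np.c_[c[0]+.017*np.cos(th),c[1]+.017*np.sin(th),z+0*th]); print(c,z,"cols",q[:,0].min().round(1),q[:,0].max().round(1),"top row",q[:,1].min().round(1))
c=np.array([.6045,.186]);e=np.array([np.cos(-.3),np.sin(-.3)]);n=np.array([-e[1],e[0]])
print(topix(i,[[*(c+.048*e+a*e*.014+b*n*.004),.05] for a in(-1,1) for b in(1,-1)]).round(1).tolist())
s=i["color"][10:270,180:440].astype(int).sum(2); print(s[int(440/2.3),100:190:1].tolist())
E
```

```text
(0.6045, 0.186) 0.062 cols 299.2 341.3 top row 185.3
(0.6045, 0.186) 0.045 cols 300.5 340.2 top row 181.5
(0.6053, 0.1855) 0.062 cols 300.4 342.5 top row 185.3
(0.6053, 0.1855) 0.045 cols 301.6 341.3 top row 181.6
(0.606, 0.185) 0.062 cols 301.5 343.6 top row 185.4
(0.606, 0.185) 0.045 cols 302.6 342.3 top row 181.7
[[359.1, 189.6], [360.9, 198.8], [392.2, 182.7], [393.7, 191.9]]
[295, 305, 302, 303, 305, 302, 298, 301, 300, 306, 297, 303, 302, 296, 300, 305, 310, 263, 198, 197, 192, 190, 326, 375, 371, 369, 373, 364, 384, 387, 394, 396, 405, 405, 388, 394, 388, 388, 383, 395, 387, 381, 381, 388, 393, 393, 396, 390, 380, 380, 379, 370, 375, 375, 363, 360, 354, 357, 364, 351, 359, 366, 328, 233, 187, 190, 170, 275, 307, 297, 295, 297, 290, 297, 292, 296, 296, 298, 301, 292, 294, 296, 292, 298, 304, 298, 296, 299, 292, 300]
```

jog_arm([
  {"tx":2,"ty":1,"tz":0,"wx":0,"wy":0,"wz":0,"gripper":0.3},
  {"tx":2,"ty":1,"tz":10,"wx":0,"wy":0,"wz":0,"gripper":0.3},
  {"tx":2,"ty":1,"tz":20,"wx":0,"wy":0,"wz":0,"gripper":0.3},
  {"tx":2,"ty":1,"tz":30,"wx":0,"wy":0,"wz":0,"gripper":0.3},
  {"tx":2,"ty":1,"tz":38,"wx":0,"wy":0,"wz":0,"gripper":0.3},
])

```text
time: 12.9
position: [0.6046, 0.185, 0.0954]
tool_rot: [-2.717, -1.576, 0.004]
ft_force: [0.9, -1.0, -1.1]
grip_width: 0.384
grip_force: 25.0
```

jog_arm([
  {"tx":0,"ty":0,"tz":2,"wx":0,"wy":0,"wz":0,"gripper":0.3},
  {"tx":0,"ty":0,"tz":4,"wx":0,"wy":0,"wz":0,"gripper":0.3},
  {"tx":0,"ty":0,"tz":6,"wx":0,"wy":0,"wz":0,"gripper":0.3},
  {"tx":0,"ty":0,"tz":8,"wx":0,"wy":0,"wz":0,"gripper":0.3},
  {"tx":0,"ty":0,"tz":10,"wx":0,"wy":0,"wz":0,"gripper":0.3},
])

```text
time: 13.32
position: [0.606, 0.1855, 0.0879]
tool_rot: [2.717, 1.577, 0.002]
ft_force: [0.1, 0.6, -1.2]
grip_width: 0.383
grip_force: 25.0
```

jog_arm([
  {"tx":0,"ty":0,"tz":1,"wx":0,"wy":0,"wz":0,"gripper":0.3},
  {"tx":0,"ty":0,"tz":2,"wx":0,"wy":0,"wz":0,"gripper":0.3},
  {"tx":0,"ty":0,"tz":3,"wx":0,"wy":0,"wz":0,"gripper":0.3},
  {"tx":0,"ty":0,"tz":4.5,"wx":0,"wy":0,"wz":0,"gripper":0.3},
  {"tx":0,"ty":0,"tz":6,"wx":0,"wy":0,"wz":0,"gripper":0.3},
])

```text
time: 13.73
position: [0.6057, 0.1854, 0.0816]
tool_rot: [-2.717, -1.577, -0.001]
ft_force: [-0.5, -0.1, -0.8]
grip_width: 0.387
grip_force: 25.0
```

jog_arm([
  {"tx":0,"ty":0,"tz":1,"wx":0,"wy":0,"wz":0,"gripper":0.3},
  {"tx":0,"ty":0,"tz":2,"wx":0,"wy":0,"wz":0,"gripper":0.3},
  {"tx":0,"ty":0,"tz":3,"wx":0,"wy":0,"wz":0,"gripper":0.3},
  {"tx":0,"ty":0,"tz":4,"wx":0,"wy":0,"wz":0,"gripper":0.3},
  {"tx":0,"ty":0,"tz":5,"wx":0,"wy":0,"wz":0,"gripper":0.3},
])

```text
time: 14.15
position: [0.6056, 0.1854, 0.0765]
tool_rot: [-2.717, -1.577, -0.0]
ft_force: [-0.4, 0.4, -0.3]
grip_width: 0.386
grip_force: 25.0
```

It dropped past the rib tops with no force, so the angle matches. I continue gently to the seat.

jog_arm([
  {"tx":0,"ty":0,"tz":1.5,"wx":0,"wy":0,"wz":0,"gripper":0.3},
  {"tx":0,"ty":0,"tz":3,"wx":0,"wy":0,"wz":0,"gripper":0.3},
  {"tx":0,"ty":0,"tz":4.5,"wx":0,"wy":0,"wz":0,"gripper":0.3},
  {"tx":0,"ty":0,"tz":6,"wx":0,"wy":0,"wz":0,"gripper":0.3},
  {"tx":0,"ty":0,"tz":7,"wx":0,"wy":0,"wz":0,"gripper":0.3},
])

```text
time: 14.57
position: [0.6056, 0.1854, 0.0693]
tool_rot: [-2.717, -1.577, -0.0]
ft_force: [0.4, -0.1, -1.4]
grip_width: 0.378
grip_force: 25.0
```

jog_arm([
  {"tx":0,"ty":0,"tz":0.5,"wx":0,"wy":0,"wz":0,"gripper":0.3},
  {"tx":0,"ty":0,"tz":1,"wx":0,"wy":0,"wz":0,"gripper":0.3},
  {"tx":0,"ty":0,"tz":1.5,"wx":0,"wy":0,"wz":0,"gripper":0.3},
  {"tx":0,"ty":0,"tz":2,"wx":0,"wy":0,"wz":0,"gripper":0.3},
  {"tx":0,"ty":0,"tz":2,"wx":0,"wy":0,"wz":0,"gripper":0.3},
])

```text
time: 14.98
position: [0.6057, 0.1854, 0.0678]
tool_rot: [-2.717, -1.577, -0.0]
ft_force: [-0.3, 0.4, -0.9]
grip_width: 0.385
grip_force: 25.0
```

jog_arm([
  {"tx":0,"ty":0,"tz":0.4,"wx":0,"wy":0,"wz":0,"gripper":0.3},
  {"tx":0,"ty":0,"tz":0.8,"wx":0,"wy":0,"wz":0,"gripper":0.3},
  {"tx":0,"ty":0,"tz":1.2,"wx":0,"wy":0,"wz":0,"gripper":0.3},
  {"tx":0,"ty":0,"tz":1.6,"wx":0,"wy":0,"wz":0,"gripper":0.3},
  {"tx":0,"ty":0,"tz":1.6,"wx":0,"wy":0,"wz":0,"gripper":0.3},
])

```text
time: 15.4
position: [0.6057, 0.1854, 0.0676]
tool_rot: [-2.717, -1.577, -0.001]
ft_force: [-3.6, -0.6, 8.4]
grip_width: 0.385
grip_force: 25.0
```

It is home: contact force about 9 N at TCP z 0.0676. Now I swing −1.35 rad with light pressure.

jog_arm([
  {"tx":0,"ty":0,"tz":-0.7,"wx":0,"wy":0,"wz":0.06,"gripper":0.3},
  {"tx":0,"ty":0,"tz":-0.7,"wx":0,"wy":0,"wz":0.13,"gripper":0.3},
  {"tx":0,"ty":0,"tz":-0.7,"wx":0,"wy":0,"wz":0.2,"gripper":0.3},
  {"tx":0,"ty":0,"tz":-0.7,"wx":0,"wy":0,"wz":0.27,"gripper":0.3},
  {"tx":0,"ty":0,"tz":-0.7,"wx":0,"wy":0,"wz":0.34,"gripper":0.3},
])

```text
time: 15.82
position: [0.6058, 0.1854, 0.0677]
tool_rot: [-2.946, -1.09, -0.001]
ft_force: [-2.1, -1.6, 4.9]
grip_width: 0.388
grip_force: 25.0
```

```bash
python3 - <<'E'
from h import *
s=ctrl.get_state();p,r=tool();print(s["ft_force"],s["torque"],s["joint_positions"],"yaw",np.arctan2(*r.as_matrix()[1::-1,0]))
E
```

```text
[-2.05220976 -1.62722039  4.88768354] [-0.29061021  0.68358762  0.13592153] [-0.59051666  0.38230295  0.31274487  1.65686927 -0.12798564  1.121908
 -1.10530804] yaw 0.7088206189858134
```

jog_arm([
  {"tx":0,"ty":0,"tz":0,"wx":0,"wy":0,"wz":0.09,"gripper":0.3},
  {"tx":0,"ty":0,"tz":0,"wx":0,"wy":0,"wz":0.18,"gripper":0.3},
  {"tx":0,"ty":0,"tz":0,"wx":0,"wy":0,"wz":0.28,"gripper":0.3},
  {"tx":0,"ty":0,"tz":0,"wx":0,"wy":0,"wz":0.38,"gripper":0.3},
  {"tx":0,"ty":0,"tz":0,"wx":0,"wy":0,"wz":0.48,"gripper":0.3},
])

```text
time: 16.23
position: [0.6058, 0.1853, 0.0677]
tool_rot: [-3.121, -0.356, -0.001]
ft_force: [-1.6, -1.3, 4.4]
grip_width: 0.383
grip_force: 25.0
```

jog_arm([
  {"tx":0,"ty":0,"tz":0,"wx":0,"wy":0,"wz":0.1,"gripper":0.3},
  {"tx":0,"ty":0,"tz":0,"wx":0,"wy":0,"wz":0.2,"gripper":0.3},
  {"tx":0,"ty":0,"tz":0,"wx":0,"wy":0,"wz":0.3,"gripper":0.3},
  {"tx":0,"ty":0,"tz":0,"wx":0,"wy":0,"wz":0.38,"gripper":0.3},
  {"tx":0,"ty":0,"tz":0,"wx":0,"wy":0,"wz":0.44,"gripper":0.3},
])

```text
time: 16.65
position: [0.6058, 0.1852, 0.0677]
tool_rot: [-3.124, 0.332, -0.001]
ft_force: [-1.9, -2.0, 5.9]
grip_width: 0.38
grip_force: 25.0
```

```bash
python3 - <<'E'
from h import *
s=ctrl.get_state();p,r=tool();print(s["ft_force"],s["torque"],p,s["joint_positions"],"yaw",np.arctan2(*r.as_matrix()[1::-1,0]))
E
```

```text
[-1.92716491 -1.96829464  5.8990002 ] [-0.37599084  0.74008232  0.17183558] [0.60579713 0.18518106 0.06768902] [-0.71406474  0.39930396  0.46983436  1.66157576 -0.19601912  1.12726759
 -1.97395321] yaw -0.21159214818860012
```

jog_arm([
  {"tx":0,"ty":0,"tz":0,"wx":0,"wy":0,"wz":0.04,"gripper":0.3},
  {"tx":0,"ty":0,"tz":0,"wx":0,"wy":0,"wz":0.09,"gripper":0.3},
  {"tx":0,"ty":0,"tz":0,"wx":0,"wy":0,"wz":0.09,"gripper":0.3},
  {"tx":0,"ty":0,"tz":0,"wx":0,"wy":0,"wz":0.09,"gripper":0.3},
  {"tx":0,"ty":0,"tz":0,"wx":0,"wy":0,"wz":0.09,"gripper":0.3},
])

```text
time: 17.07
position: [0.6057, 0.1852, 0.0677]
tool_rot: [-3.107, 0.466, -0.0]
ft_force: [-1.9, -1.8, 6.0]
grip_width: 0.385
grip_force: 25.0
```

```bash
python3 - <<'E'
from h import *
s=ctrl.get_state();p,r=tool();print(s["ft_force"],s["torque"],"yaw",np.arctan2(*r.as_matrix()[1::-1,0]))
i=vision.get_image("wrist")
# arm & ridge columns: ortho in block frame at z=.075 (arm) via thresholds is skipped; save
a=p+r.apply([0.0005,0.0004,0])
c=np.array([.6057,.1852])
def O(z,yaw=-.30,n=(300,300),s=.0005):
    e=np.array([np.cos(yaw),np.sin(yaw)]);m=np.array([-e[1],e[0]])
    X,Y=np.meshgrid(.13-np.arange(300)*s,.06-np.arange(240)*s,indexing="ij")
    P=np.concatenate([c+X[...,None]*e+Y[...,None]*m,np.full(X.shape+(1,),z)],-1).reshape(-1,3)
    return cv2.remap(i["color"],topix(i,P).reshape(300,240,2).astype(np.float32),None,cv2.INTER_LINEAR)
o=O(.071).astype(int).sum(2)
for X in(.115,.105,.09,.075,.065):
    row=o[int((.13-X)/.0005)]; d=np.where(row<150)[0]; print(X,"dark grip y mm",(60-d.min()*.5,60-d.max()*.5,60-np.median(d)*.5) if len(d) else None)
E
```

```text
[-1.85740454 -1.80174167  6.01827762] [-0.32124053  0.82847117 -0.00909952] yaw -0.2980929653837292
0.115 dark grip y mm None
0.105 dark grip y mm (np.float64(10.0), np.float64(-6.5), np.float64(4.75))
0.09 dark grip y mm (np.float64(9.5), np.float64(-7.0), np.float64(0.25))
0.075 dark grip y mm (np.float64(9.5), np.float64(-7.0), np.float64(1.25))
0.065 dark grip y mm (np.float64(9.5), np.float64(-7.0), np.float64(1.25))
```

The lever yaw is −0.30 in the block's direction, and it did not slip in the grip. Now I release, retreat and check.

jog_arm([
  {"tx":0,"ty":0,"tz":-1,"wx":0,"wy":0,"wz":0,"gripper":0.6},
  {"tx":0,"ty":0,"tz":-1,"wx":0,"wy":0,"wz":0,"gripper":0.6},
  {"tx":0,"ty":0,"tz":-1,"wx":0,"wy":0,"wz":0,"gripper":0.7},
  {"tx":0,"ty":0,"tz":-1,"wx":0,"wy":0,"wz":0,"gripper":0.7},
  {"tx":0,"ty":0,"tz":-1,"wx":0,"wy":0,"wz":0,"gripper":0.7},
])

```text
time: 17.53
position: [0.6057, 0.1854, 0.0675]
tool_rot: [-3.107, 0.467, -0.0]
ft_force: [-1.2, 0.3, -0.5]
grip_width: 0.658
grip_force: 0.0
```

jog_arm([
  {"tx":0,"ty":0,"tz":0,"wx":0,"wy":0,"wz":0,"gripper":0.7},
  {"tx":0,"ty":0,"tz":-10,"wx":0,"wy":0,"wz":0,"gripper":0.7},
  {"tx":0,"ty":0,"tz":-30,"wx":0,"wy":0,"wz":0,"gripper":0.7},
  {"tx":0,"ty":0,"tz":-60,"wx":0,"wy":0,"wz":0,"gripper":0.7},
  {"tx":0,"ty":0,"tz":-90,"wx":0,"wy":0,"wz":0,"gripper":0.7},
])

```text
time: 17.95
position: [0.605, 0.185, 0.1586]
tool_rot: [3.106, -0.467, -0.002]
ft_force: [0.1, 0.1, 1.0]
grip_width: 0.701
grip_force: 0.0
```

jog_arm([
  {"tx":0,"ty":0,"tz":0,"wx":0,"wy":0,"wz":0,"gripper":0.7},
  {"tx":-15,"ty":0,"tz":0,"wx":0,"wy":0,"wz":0,"gripper":0.7},
  {"tx":-30,"ty":0,"tz":0,"wx":0,"wy":0,"wz":0,"gripper":0.7},
  {"tx":-40,"ty":0,"tz":0,"wx":0,"wy":0,"wz":0,"gripper":0.7},
  {"tx":-40,"ty":0,"tz":0,"wx":0,"wy":0,"wz":0,"gripper":0.7},
])

```text
time: 18.37
position: [0.5658, 0.1986, 0.1582]
tool_rot: [-3.106, 0.463, 0.001]
ft_force: [0.5, 0.8, -0.5]
grip_width: 0.697
grip_force: 0.0
```

```bash
python3 - <<'E'
from h import *
i=vision.get_image("wrist");s=vision.get_image("scene");print(ctrl.get_state()["position"],ctrl.get_state()["ft_force"])
a=i["color"][20:270,150:490]; b=s["color"][190:340,325:485]
cv2.imwrite("pics/fin.png",np.hstack([cv2.resize(a,(460,450),interpolation=3),cv2.resize(b,(335,450),interpolation=3)]))
E
```

```text
[0.56767163 0.19727172 0.15811372] [ 0.17963698 -0.4192272   0.24340579]
```

View pics/fin.png

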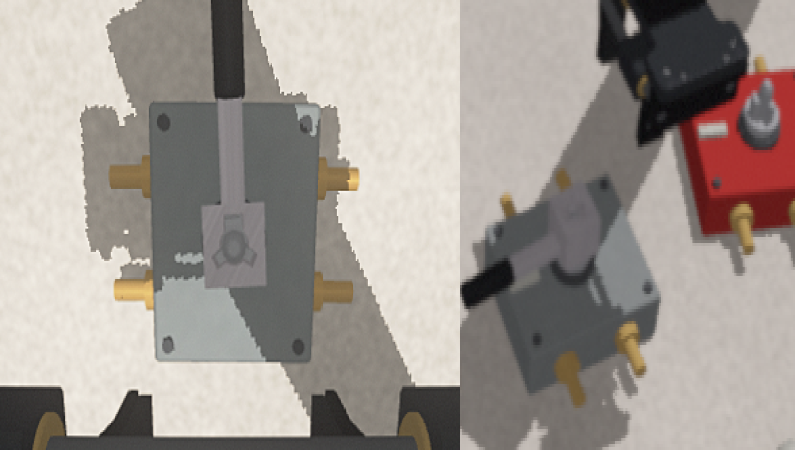

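```bash
python3 - <<'E'
from h import *
i=vision.get_image("wrist")
f=lambda p:np.array(p,float)*[340/460,250/450]+[150,20]
w=toworld(i,f([(163,122),(306,124),(298,347),(168,345)]),.045);print(w[:,:2].round(4).tolist(),w.mean(0),"block yaw",np.arctan2(*((w[0]+w[1]-w[2]-w[3])[1::-1])))
h=toworld(i,f([(202,206),(265,202),(267,286),(205,288)]),.098);print(h.mean(0),"hub yaw",np.arctan2(*((h[0]+h[1]-h[2]-h[3])[1::-1])))
# arm edges by gradient in source rows, arm top z=.075
g=cv2.GaussianBlur(cv2.cvtColor(i["color"],6),(3,3),0).astype(int); pts=[]
for r in range(80,128,4):
    d=np.diff(g[r,300:345]); L=300+np.argmax(d[:20])+.5;Rr=320+np.argmin(d[20:])+.5; pts.append(((L+Rr)/2,r)); print(r,L,Rr,end="; ")
a=toworld(i,pts,.075);k=np.polyfit(a[:,0],a[:,1],1);print("arm yaw",np.arctan(k[0]))
grip=[]
for r in range(24,72,4):
    d=np.where(g[r,295:345]<60)[0]+295; grip.append((d.mean(),r))
a=toworld(i,grip,.071);k=np.polyfit(a[:,0],a[:,1],1);print("grip yaw",np.arctan(k[0]),a.mean(0), np.arctan2(a.mean(0)[1]-.1853,a.mean(0)[0]-.6057))
E
```

```text
[[0.6738, 0.2103], [0.6463, 0.1236], [0.541, 0.1573], [0.5685, 0.243]] [0.60738649 0.18357452 0.045     ] block yaw -0.3054294318103748
[0.60890591 0.18289056 0.098     ] hub yaw -0.25547988773568836
80 309.5 327.5; 84 309.5 327.5; 88 309.5 327.5; 92 309.5 327.5; 96 309.5 327.5; 100 310.5 327.5; 104 310.5 328.5; 108 310.5 328.5; 112 310.5 328.5; 116 310.5 328.5; 120 310.5 328.5; 124 311.5 328.5; arm yaw -0.26165086768332146
grip yaw -0.2540561703306176 [0.6888394  0.16372603 0.071     ] -0.2538916685964158
```

The arm covers the ridge, but the lever sprang back to about −0.257 on release while the block is at −0.305. I'll regrip and overshoot slightly to trim it.

jog_arm([
  {"tx":15,"ty":0,"tz":0,"wx":0,"wy":0,"wz":-0.02,"gripper":0.7},
  {"tx":30,"ty":0,"tz":0,"wx":0,"wy":0,"wz":-0.04,"gripper":0.7},
  {"tx":40,"ty":0,"tz":0,"wx":0,"wy":0,"wz":-0.04,"gripper":0.7},
  {"tx":40,"ty":0,"tz":10,"wx":0,"wy":0,"wz":-0.04,"gripper":0.7},
  {"tx":40,"ty":0,"tz":30,"wx":0,"wy":0,"wz":-0.04,"gripper":0.7},
])

```text
time: 18.93
position: [0.6081, 0.1848, 0.1291]
tool_rot: [-3.113, 0.408, -0.007]
ft_force: [0.2, 0.1, -0.1]
grip_width: 0.701
grip_force: 0.0
```

jog_arm([
  {"tx":0,"ty":0,"tz":15,"wx":0,"wy":0,"wz":0,"gripper":0.7},
  {"tx":0,"ty":0,"tz":30,"wx":0,"wy":0,"wz":0,"gripper":0.7},
  {"tx":0,"ty":0,"tz":45,"wx":0,"wy":0,"wz":0,"gripper":0.7},
  {"tx":0,"ty":0,"tz":58,"wx":0,"wy":0,"wz":0,"gripper":0.7},
  {"tx":0,"ty":0,"tz":60,"wx":0,"wy":0,"wz":0,"gripper":0.7},
])

```text
time: 19.35
position: [0.6033, 0.1847, 0.0642]
tool_rot: [3.113, -0.405, -0.007]
ft_force: [-0.2, 0.1, -0.4]
grip_width: 0.701
grip_force: 0.0
```

jog_arm([
  {"tx":0,"ty":0,"tz":0,"wx":0,"wy":0,"wz":0,"gripper":0.3},
  {"tx":0,"ty":0,"tz":0,"wx":0,"wy":0,"wz":0,"gripper":0.3},
  {"tx":0,"ty":0,"tz":0,"wx":0,"wy":0,"wz":0,"gripper":0.3},
  {"tx":0,"ty":0,"tz":0,"wx":0,"wy":0,"wz":0,"gripper":0.3},
  {"tx":0,"ty":0,"tz":0,"wx":0,"wy":0,"wz":0,"gripper":0.3},
], grip_force=15)

```text
time: 19.77
position: [0.6062, 0.1855, 0.0686]
tool_rot: [-3.114, 0.404, -0.002]
ft_force: [0.4, 0.7, -0.2]
grip_width: 0.404
grip_force: 0.0
```

jog_arm([
  {"tx":0,"ty":0,"tz":0,"wx":0,"wy":0,"wz":0,"gripper":0.3},
  {"tx":0,"ty":0,"tz":0,"wx":0,"wy":0,"wz":0,"gripper":0.3},
  {"tx":0,"ty":0,"tz":0,"wx":0,"wy":0,"wz":0,"gripper":0.3},
  {"tx":0,"ty":0,"tz":0,"wx":0,"wy":0,"wz":0,"gripper":0.3},
  {"tx":0,"ty":0,"tz":0,"wx":0,"wy":0,"wz":0,"gripper":0.3},
], grip_force=25)

```text
time: 20.18
position: [0.606, 0.1855, 0.0684]
tool_rot: [-3.115, 0.404, -0.001]
ft_force: [-0.6, -0.0, 4.9]
grip_width: 0.383
grip_force: 25.0
```

```bash
python3 - <<'E'
from h import *
s=ctrl.get_state();p,r=tool();print(s["ft_force"],s["torque"],s["grip_width"],p,"yaw",np.arctan2(*r.as_matrix()[1::-1,0]))
E
```

```text
[-0.60008614 -0.03680512  4.86914744] [-0.07215173  0.433972   -0.01553536] 0.3834097311945964 [0.60600657 0.18545385 0.06836189] yaw -0.2582214118822978
```

jog_arm([
  {"tx":0,"ty":0,"tz":0,"wx":0,"wy":0,"wz":0.03,"gripper":0.3},
  {"tx":0,"ty":0,"tz":0,"wx":0,"wy":0,"wz":0.06,"gripper":0.3},
  {"tx":0,"ty":0,"tz":0,"wx":0,"wy":0,"wz":0.09,"gripper":0.3},
  {"tx":0,"ty":0,"tz":0,"wx":0,"wy":0,"wz":0.09,"gripper":0.3},
  {"tx":0,"ty":0,"tz":0,"wx":0,"wy":0,"wz":0.09,"gripper":0.3},
])

```text
time: 20.6
position: [0.6058, 0.1856, 0.0683]
tool_rot: [-3.094, 0.544, -0.001]
ft_force: [-1.5, -0.3, 5.0]
grip_width: 0.383
grip_force: 25.0
```

```bash
cat >yaw.py <<'E'
from h import *
s=ctrl.get_state();p,r=tool();print(s["ft_force"],s["torque"],p,"tool yaw",np.arctan2(*r.as_matrix()[1::-1,0]))
i=vision.get_image("wrist");g=cv2.GaussianBlur(cv2.cvtColor(i["color"],6),(3,3),0).astype(int)
c=np.array([.607,.184])  # axis as the wrist camera sees it
e=np.array([np.cos(-.3),np.sin(-.3)]);P=[]
for X in np.arange(.068,.106,.003):
    u,v=topix(i,[[*(c+X*e),.071]])[0]; u,v=int(round(u)),int(round(v))
    if not 0<=v<400: continue
    d=np.where(g[v,u-40:u+40]<60)[0]
    if len(d): P.append((u-40+(d.min()+d.max())/2,v))
a=toworld(i,P,.071);k=np.polyfit(a[:,0],a[:,1],1);print(len(P),"grip yaw",np.arctan(k[0]),a.mean(0))
E
python3 yaw.py
```

```text
[-1.463122   -0.26525801  4.96948426] [-0.0350388   0.48056043  0.13456756] [0.60582152 0.18559141 0.0682948 ] tool yaw -0.34783494657085823
13 grip yaw -0.34053122749137643 [0.68830713 0.15619037 0.071     ]
```

jog_arm([
  {"tx":0,"ty":0,"tz":-0.5,"wx":0,"wy":0,"wz":0,"gripper":0.6},
  {"tx":0,"ty":0,"tz":-0.5,"wx":0,"wy":0,"wz":0,"gripper":0.6},
  {"tx":0,"ty":0,"tz":-0.5,"wx":0,"wy":0,"wz":0,"gripper":0.7},
  {"tx":0,"ty":0,"tz":-0.5,"wx":0,"wy":0,"wz":0,"gripper":0.7},
  {"tx":0,"ty":0,"tz":-0.5,"wx":0,"wy":0,"wz":0,"gripper":0.7},
])

```text
time: 21.07
position: [0.6054, 0.1852, 0.0677]
tool_rot: [3.094, -0.544, -0.001]
ft_force: [-0.4, -0.0, -0.4]
grip_width: 0.653
grip_force: 0.0
```

jog_arm([
  {"tx":0,"ty":0,"tz":0,"wx":0,"wy":0,"wz":0,"gripper":0.7},
  {"tx":0,"ty":0,"tz":-10,"wx":0,"wy":0,"wz":0,"gripper":0.7},
  {"tx":0,"ty":0,"tz":-30,"wx":0,"wy":0,"wz":0,"gripper":0.7},
  {"tx":0,"ty":0,"tz":-60,"wx":0,"wy":0,"wz":0,"gripper":0.7},
  {"tx":0,"ty":0,"tz":-90,"wx":0,"wy":0,"wz":0,"gripper":0.7},
])

```text
time: 21.48
position: [0.605, 0.185, 0.1592]
tool_rot: [3.093, -0.544, -0.002]
ft_force: [0.0, 0.0, 0.0]
grip_width: 0.7
grip_force: 0.0
```

jog_arm([
  {"tx":-10,"ty":0,"tz":0,"wx":0,"wy":0,"wz":0,"gripper":0.7},
  {"tx":-25,"ty":0,"tz":0,"wx":0,"wy":0,"wz":0,"gripper":0.7},
  {"tx":-40,"ty":0,"tz":0,"wx":0,"wy":0,"wz":0,"gripper":0.7},
  {"tx":-40,"ty":0,"tz":0,"wx":0,"wy":0,"wz":0,"gripper":0.7},
  {"tx":-40,"ty":0,"tz":0,"wx":0,"wy":0,"wz":0,"gripper":0.7},
])

```text
time: 21.9
position: [0.5679, 0.1996, 0.1589]
tool_rot: [-3.093, 0.542, -0.001]
ft_force: [0.5, -1.0, -0.3]
grip_width: 0.7
grip_force: 0.0
```

```bash
python3 yaw.py; python3 - <<'E'
from h import *
t=vision.get_image("scene")
for n in("reagent_bottle","vial","tube_rack"):print(n,[np.round(d["bbox"]).tolist() for d in vision.spot_in("scene",n)][:1])
E
```

```text
[ 0.4718035  -0.97852147 -0.30594034] [-0.02091934  0.17179443 -0.03323317] [0.56791131 0.19964731 0.15891066] tool yaw -0.3468016021273783
13 grip yaw -0.32055790628275105 [0.68870349 0.15732117 0.071     ]
reagent_bottle []
vial [[201.0, 210.0, 217.0, 234.0]]
tube_rack [[212.0, 238.0, 287.0, 301.0]]
```

```bash
python3 -c "
from bench import ctrl
print(ctrl.close_job())"
```

```text
the job is handed in; nothing more can be done
None
```

The lever is fitted fully home on the grey valve's spindle and released with its arm over the white index ridge, within about 0.02 rad. My first grip missed and nudged it on the bench; the arm never went near the bottle, vial or rack, though the last check did not pick up the bottle. The job is handed in, about 21 s into the 72 s limit.

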